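Press the peeler into its cutout in the drawer insert

ROBOT

A 6-joint arm with a two-finger parallel gripper is mounted at the origin on a cart in front of the work surface, level with it; the furniture and walls round the work are solid. World frame = base frame: x ahead of the robot, y to its left, z up, the work surface at z = 0. Lengths are in m, angles in rad, forces in N, time in s.
With the tool pointing down it reaches from about 0.3 to 0.85 m from the base axis. Payload 5.4 kg.
Tool frame: the origin (TCP) lies on the mounting face of the last link; the fingertips stand 173 mm ahead of it and the grasp point (between the pads) lies 155 mm ahead of it; z points along the fingers, y is the line along which they close (so a half turn about z gives the same grasp; the last joint's range is limited). The gripper opens to 85 mm and grips with 20 to 120 N. Pads are 22 mm wide; open, the fingers measure 114 mm over their backs; the gripper's body (76 mm by 85 mm) begins 54 mm behind the grasp point. The pads swing forward as they close: fully open they stand 13 mm farther back than shut.
Start: joints at [1.082, 0.158, 1.597, -0, 1.386, -0.21], TCP at [0.158, 0.553, 0.405] pointing down, gripper open.
Joint ranges: [-2.91, 2.91], [-0.94, 2.29], [0.18, 2.7], [-1.29, 4.43], [0.17, 2.64], [-3, 3]. Speed limits (rad/s): [2.57, 2.57, 3.14, 3.14, 3.14, 3.14].

INTERFACE

Orientations are given as a unit quaternion [w, x, y, z].
In Python, from station import arm, eyes, monitor, order gives the robot as it stands (arm), with the cameras (eyes), the readings (monitor) and the job (order).
- The arm moves only by the tool tcp_steps, called after "Emit:" by a JSON object that holds its "method" and its "body". Schema: {"type":"object","properties":{"motion":{"type":"array","items":{"type":"object","properties":{"tx":{"type":"number"},"ty":{"type":"number"},"tz":{"type":"number"},"ax":{"type":"number"},"ay":{"type":"number"},"az":{"type":"number"}},"additionalProperties":false},"minItems":1,"maxItems":20},"finger_gap":{"type":"number"},"clamp_n":{"type":"number"},"only":{"type":"string"},"quiet":{"type":"boolean"},"lines":{"type":"string"}},"required":["motion"],"additionalProperties":false}. motion is a list of rows, 1 to 20 of them, each an object with the fields tx, ty, tz (the shift in a scale on which 1.0 is 0.8 m), ax, ay, az (a rotation vector in shares of pi/2 rad (1.0 is pi/2 rad)); a field left out counts as zero; each row is the pose to reach, as a shift and turn from the pose commanded when the call began, along the tool's axes at that moment; what a row does not reach only later rows make up. A row lasts 1/8 s, in which the tool goes at most 0.0625 m and 0.188 rad, less where a joint would pass 70% of its speed; a pose out of reach is approached as far as the arm can. finger_gap is the finger opening in m, set as the call begins (left out keeps the last). The fingers move at their own pace and stop on an object; clamp_n is the grip in N (left out, the last holds). Time passes only in rows, so rows that do not move let the fingers close. The tool returns the time, the measured TCP pose, the force, the opening and the grip force at its end. only (a regular expression) keeps the lines of the reply that match it, lines (a string "A,B") keeps lines A to B, and quiet returns only ok. Shift and turn numbers lie between -1 and 1, and a call with a number outside is refused. Input that does not fit is refused with a message, and nothing moves.
- monitor.get_obs(): the state, without advancing time (a new reading comes with each control period).
- eyes.read_camera(name): name is "side" or "top" or "wrist"; returns a dict with "img" (400x640x3 uint8, blue, green, red), "intrinsics" (3x3 intrinsics, pixels), "position" and "attitude" of the camera in the world. Camera axes: x right, y down, z forward; pixel columns grow to the right and rows downward; lengths in m; the calibration is good to about 2 mm. The wrist camera is an equidistant fisheye: a pixel r from the principal point sees the ray r / f radians off the axis. A picture is of the moment at which its call begins. There is no depth.
- order.finish_job(): hands the job in; it is judged then, once.
The state is a dict: "time": time; "joint_pos": joint angles; "joint_velocities": joint speeds; "joint_efforts": joint torques, N m; "ee_pos": TCP position; "ee_rot": TCP orientation; "wrist_force": force on the tool from outside, world axes, zero at the start; "wrist_torque": the same for the moment, N m; "opening": finger opening in m; "gripper_force": force on a finger pad.
Only numpy, scipy, OpenCV 4.12 (cv2) and the standard library are available. Lean on these libraries where they do the work, as an engineer would, in place of code of your own. Each camera call takes 0.05 s, during which the arm holds its last target. There are 200 camera calls.

TASK

Put the vegetable peeler away: press it down into the narrower of the two long cutouts in the wooden drawer insert until it lies flat and fully home on the bottom of the cutout. The bottle opener is still needed, so leave it lying where it is.

Things in the scene. Friction and masses are not known exactly. Their poses are not given: they have to be found in the camera images.
- peeler: Vegetable peeler lying flat on the wooden worktop: a slim straight tool, 170 mm long, 24 mm wide, 17 mm high, 80 g, solid. Origin at the centre of its underside; x along its length, y across, z up. Grip it across its width at the middle. It may go into the cutout either way round.
- bottle_opener: Bottle opener lying beside the peeler (which of the two lies nearer the insert varies): a wider tool, 174 mm long, 41 mm wide, 20 mm high. Origin at the centre of its underside; x along its length, z up. To be left alone.
- narrow_cutout (a point): Middle of the narrow cutout's floor, 10 mm above the worktop; x along it, z up. 60 mm either way along x stands a pair of sprung rubber cheeks, 20 mm apart low down, sloping out to 44 mm apart near the rim; each yields 8 mm. A peeler just laid in stays about 8 mm above the floor; a straight push of 5 to 15 N takes it home, its top 4 mm below the rim, and they hold it.
- insert: Pale wooden block fixed on the worktop, 206 mm (x) by 132 mm (y), 31 mm high; origin centre of underside. Two cutouts along x, 190 mm long, 21 mm deep: narrow, 46 mm wide, centred at y +37 mm; wide, 66 mm, at y -27 mm (the opener's, stays empty). A channel 70 mm long in x, 25 mm deep, crosses the whole block at its middle: open fingers fit down beside a tool there.

How it is judged:
At the end, for the whole second after the job is handed in: The peeler lies flat (within 6 degrees), its underside within 4 mm of the narrow cutout's floor, its middle within 15 mm of the cutout's middle and its length along the cutout within 8 degrees either way round, released and at rest; the bottle opener is within 30 mm of where it lay (z of peeler in the frame of narrow_cutout below 0.004 m and horizontal distance between peeler and narrow_cutout below 0.015 m and angle between the x axis of peeler and the x axis of narrow_cutout, either way round below 0.15 rad and angle between peeler's own z axis and vertical below 0.1 rad and linear speed of peeler below 0.02 m/s and distance of bottle_opener from where it was at the start of the episode below 0.03 m); the robot touches nothing.
It fails at once if the bottle opener is shifted by more than 30 mm (distance of bottle_opener from where it was at the start of the episode above 0.03 m).
It also fails if it takes over 48 s, if anything falls off the work surface, if the arm or the gripper's body presses on something with over 40 N, if the wrist force passes 120 N, or if a joint passes its speed limit or range.

## Working session

There is one attempt and no reset: what is moved stays moved. The work goes in short steps, Python scripts to look and compute and a tool call to move; the robot and the scene stay as the last step left them, time stands still between calls to the robot, and variables do not carry over. Pictures are saved under pics/ and viewed, at most 10 in all, crops included, and the job is handed in when it is done.

```bash
ls; mkdir -p pics; python3 - <<'E'
from station import arm, eyes, monitor, order
import cv2,numpy as np
for n in("top","side"):
    d=eyes.read_camera(n);cv2.imwrite(f"pics/{n}0.png",d["img"]);print(n,d["intrinsics"],d["position"],d["attitude"])
o=monitor.get_obs();print(o["time"],o["ee_pos"],o["ee_rot"],o["opening"])
E
```

```text
pics
station.py
top [[507.02229005   0.         313.8322363 ]
 [  0.         507.02229005 203.69457136]
 [  0.           0.           1.        ]] [ 0.4275495  -0.29620319  0.88261673] [ 0.01660226 -0.70203523  0.71101897 -0.03637217]
side [[372.99632515   0.         315.8834017 ]
 [  0.         372.99632515 204.65542337]
 [  0.           0.           1.        ]] [0.5151088  0.44001566 0.44251317] [-0.02020058  0.01477707  0.85803469 -0.51298152]
0.1 [0.15812642 0.55257483 0.40382596] [-2.94078827e-04  1.38912342e-01  9.90304324e-01 -7.87418934e-04] 0.08544389508859981
```

View pics/top0.png

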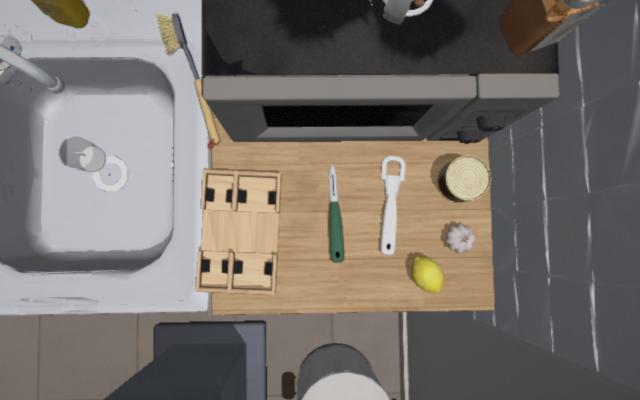

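View pics/side0.png

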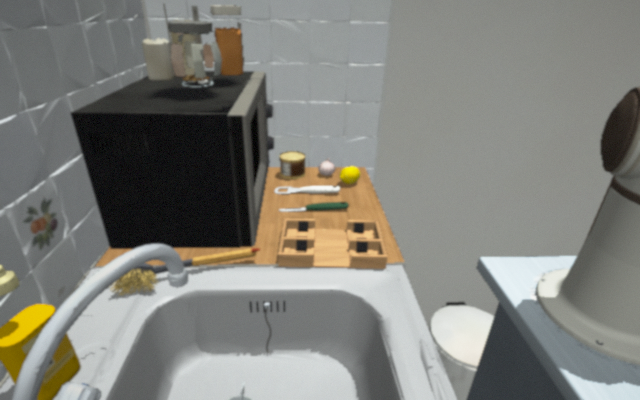

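The top view shows the green-handled peeler from (332,166) to (338,262), and the white opener around (390,205). The insert spans (200..282, 170..293). Its narrow cutout is one of the two columns, and up in the image is +x. The side view shows the same items small: peeler (280..348, 207), insert (278..386, 220..268). I'll enlarge both.

```bash
python3 - <<'E'
import cv2,numpy as np
t=cv2.imread("pics/top0.png")[160:300,190:350];s=cv2.imread("pics/side0.png")[180:275,270:395]
a=cv2.resize(t,None,fx=4,fy=4,interpolation=cv2.INTER_CUBIC);b=cv2.resize(s,None,fx=6,fy=6,interpolation=cv2.INTER_CUBIC)
cv2.imwrite("pics/a.png",a);cv2.imwrite("pics/b.png",b)
E
```

```text
(no output)
```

View pics/a.png

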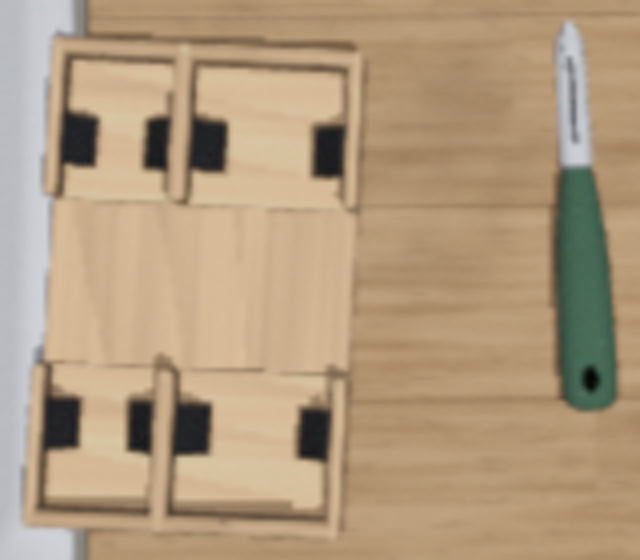

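View pics/b.png

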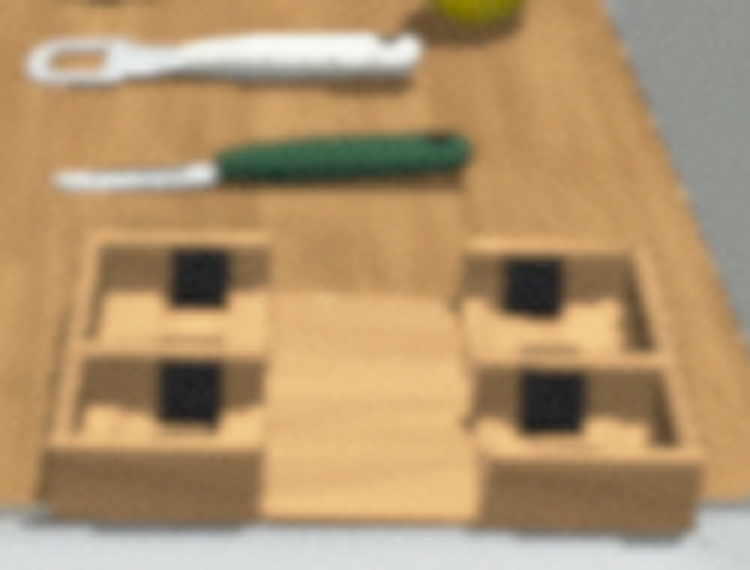

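Top crop: insert rim corners (57,37), (362,50), (337,535), (25,523); narrow cutout is the left column. Peeler tip is at (569,20), handle end (590,410), blade/handle joint (574,165), hole (591,378). Side crop: the same rim corners at (45,445), (97,235), (645,240), (700,455); tip (53,180), end (470,150), joint (218,170), hole (438,137). Next I triangulate these.

```bash
cat > h.py <<'E'
import numpy as np
from scipy.spatial.transform import Rotation as R
K=lambda f,cx,cy:(f,cx,cy)
C={"top":((507.022,313.832,203.695),[0.4275495,-0.29620319,0.88261673],[0.01660226,-0.70203523,0.71101897,-0.03637217]),
"side":((372.996,315.883,204.655),[0.5151088,0.44001566,0.44251317],[-0.02020058,0.01477707,0.85803469,-0.51298152])}
def ray(n,u,v):
    (f,cx,cy),p,q=C[n]; d=R.from_quat(q,scalar_first=True).apply([(u-cx)/f,(v-cy)/f,1]); return np.array(p),d/np.linalg.norm(d)
def plane(n,u,v,z): p,d=ray(n,u,v); return p+d*(z-p[2])/d[2]
def tri(a,b):
    p,d=ray("top",*a);q,e=ray("side",*b); st=np.linalg.lstsq(np.c_[d,-e],q-p,rcond=None)[0]
    A=p+d*st[0];B=q+e*st[1];return (A+B)/2,np.linalg.norm(A-B)
T=lambda u,v:(190+(u+.5)/4-.5,160+(v+.5)/4-.5)
S=lambda u,v:(270+(u+.5)/6-.5,180+(v+.5)/6-.5)
E
python3 - <<'E'
from h import *
np.set_printoptions(precision=4,suppress=True)
P=[((57,37),(45,445)),((362,50),(97,235)),((337,535),(645,240)),((25,523),(700,455))]
X=[]
for a,b in P: x,e=tri(T(*a),S(*b));X.append(x);print("rim",x,e,plane("top",*T(*a),.031),plane("side",*S(*b),.031))
for n in (0,1):
  c=np.array([plane("top",*T(*a),.031) if n==0 else plane("side",*S(*b),.031) for a,b in P])
  ax=(c[0]+c[1]-c[2]-c[3])/2; ay=(c[0]+c[3]-c[1]-c[2])/2
  yaw=np.arctan2(ax[1],ax[0]);yaw2=np.arctan2(-ay[0],ay[1]);m=c.mean(0);print(m,np.linalg.norm(ax),np.linalg.norm(ay),yaw,yaw2,"cut",m[:2]+.037*np.array([-np.sin(yaw),np.cos(yaw)]))
for k,a,b in(("tip",(569,20),(53,180)),("joint",(574,165),(218,170)),("hole",(591,378),(438,137)),("end",(590,410),(470,150))):
  print(k,*tri(T(*a),S(*b)),plane("top",*T(*a),.012),plane("side",*S(*b),.012))
E
```

```text
rim [ 0.553  -0.1357  0.0287] 0.0007618198079643722 [ 0.5523 -0.1361  0.031 ] [ 0.5532 -0.1326  0.031 ]
rim [ 0.543  -0.2641  0.0299] 0.005317313484357227 [ 0.5455 -0.2642  0.031 ] [ 0.5403 -0.2615  0.031 ]
rim [ 0.3425 -0.2521  0.0329] 0.0011813748420036359 [ 0.3429 -0.2521  0.031 ] [ 0.3411 -0.2553  0.031 ]
rim [ 0.3496 -0.1234  0.0311] 0.0007942143267243103 [ 0.3499 -0.1234  0.031 ] [ 0.3491 -0.1235  0.031 ]
[ 0.4477 -0.194   0.031 ] 0.20285912553746593 0.12858741019126135 -0.06113645413811407 -0.05376739311834657 cut [ 0.4499 -0.157 ]
[ 0.4459 -0.1932  0.031 ] 0.20175842769809077 0.13078936866344254 -0.03800792707507335 -0.08016922262185575 cut [ 0.4473 -0.1563]
tip [ 0.5613 -0.3538  0.0028] 0.0009490385826158973 [ 0.5604 -0.3533  0.012 ] [ 0.5598 -0.3371  0.012 ]
joint [ 0.4959 -0.3546  0.0067] 0.0035176169075117987 [ 0.4973 -0.3544  0.012 ] [ 0.4944 -0.3446  0.012 ]
hole [ 0.4053 -0.3596  0.0186] 0.001141457405533621 [ 0.4057 -0.3601  0.012 ] [ 0.4031 -0.3719  0.012 ]
end [ 0.3917 -0.3594  0.0126] 0.0008033589889971693 [ 0.3921 -0.3595  0.012 ] [ 0.3912 -0.3605  0.012 ]
```

```bash
cat >> h.py <<'E'
def go(target,yaw):
    "shift/turn in tool axes; yaw = direction of the long tool axis, fingers close across it"
    from station import arm, eyes, monitor, order
    o=monitor.get_obs(); r=R.from_quat(o["ee_rot"],scalar_first=True)
    best=min((R.from_matrix(np.array([[-np.cos(a),-np.sin(a),0],[-np.sin(a),np.cos(a),0],[0,0,-1]])) for a in(yaw,yaw+np.pi)),key=lambda g:(r.inv()*g).magnitude())
    print("shift",r.inv().apply(np.array(target)-o["ee_pos"]).round(4),"turn",(r.inv()*best).as_rotvec().round(4),"t",o["time"],"at",o["ee_pos"].round(4),"F",o["wrist_force"].round(1))
E
python3 - <<'E'
from h import *
go([.38,.1,.405],.03);go([.476,-.3567,.30],.03)
E
```

```text
shift [-0.3378 -0.3741 -0.0007] turn [-0.0016 -0.0006 -0.3087] t 0.1 at [0.1581 0.5526 0.4038] F [ 0.5  0.3 -0.9]
shift [-0.5558 -0.7866  0.1049] turn [-0.0016 -0.0006 -0.3087] t 0.1 at [0.1581 0.5526 0.4038] F [ 0.5  0.3 -0.9]
```

The manual's scale: shifts go in shares of 0.8 m and turns go in shares of pi/2 rad. Converting my numbers, -0.787 m is -0.9838, -0.775 m is -0.9688, -0.309 rad is -0.1967.

Emit:
{"method": "tcp_steps", "body": {"motion": [{"tx": -0.05, "ty": -0.0563, "az": -0.0191}, {"tx": -0.1, "ty": -0.1125, "az": -0.0446}, {"tx": -0.15, "ty": -0.1688, "az": -0.07}, {"tx": -0.2, "ty": -0.225, "az": -0.0955}, {"tx": -0.25, "ty": -0.2813, "az": -0.1273}, {"tx": -0.3, "ty": -0.3375, "az": -0.1592}, {"tx": -0.3625, "ty": -0.4, "az": -0.1967}, {"tx": -0.4225, "ty": -0.4675, "az": -0.1967}, {"tx": -0.45, "ty": -0.525, "az": -0.1967}, {"tx": -0.4875, "ty": -0.6, "az": -0.1967}, {"tx": -0.525, "ty": -0.6625, "tz": 0.0125, "az": -0.1967}, {"tx": -0.5625, "ty": -0.725, "tz": 0.025, "az": -0.1967}, {"tx": -0.6, "ty": -0.8, "tz": 0.05, "az": -0.1967}, {"tx": -0.6375, "ty": -0.8625, "tz": 0.075, "az": -0.1967}, {"tx": -0.6625, "ty": -0.925, "tz": 0.1, "az": -0.1967}, {"tx": -0.6875, "ty": -0.9688, "tz": 0.1188, "az": -0.1967}, {"tx": -0.695, "ty": -0.9838, "tz": 0.1313, "az": -0.1967}, {"tx": -0.695, "ty": -0.9838, "tz": 0.1313, "az": -0.1967}, {"tx": -0.695, "ty": -0.9838, "tz": 0.1313, "az": -0.1967}], "finger_gap": 0.06, "clamp_n": 60}}

```text
time: 2.48
ee_pos: [0.4764, -0.3556, 0.3002]
ee_rot: [0.0, -0.016, 1.0, 0.0]
wrist_force: [-0.3, -0.7, -0.5]
opening: 0.06
gripper_force: 0.0
```

```bash
python3 - <<'E'
from h import *
from station import arm, eyes, monitor, order
import cv2
go([.476,-.3567,.30],.03)
d=eyes.read_camera("wrist");cv2.imwrite("pics/w1.png",d["img"]);print(d["intrinsics"],d["position"],d["attitude"])
E
```

```text
shift [ 0.0004 -0.0011  0.0002] turn [0.0002 0.0002 0.0014] t 2.475 at [ 0.4764 -0.3556  0.3002] F [-0.3 -0.7 -0.5]
[[309.70691629   0.         316.34358901]
 [  0.         309.70691629 200.19526269]
 [  0.           0.           1.        ]] [ 0.41076432 -0.35762788  0.2700257 ] [0.09180034 0.6902575  0.71152827 0.09404678]
```

View pics/w1.png

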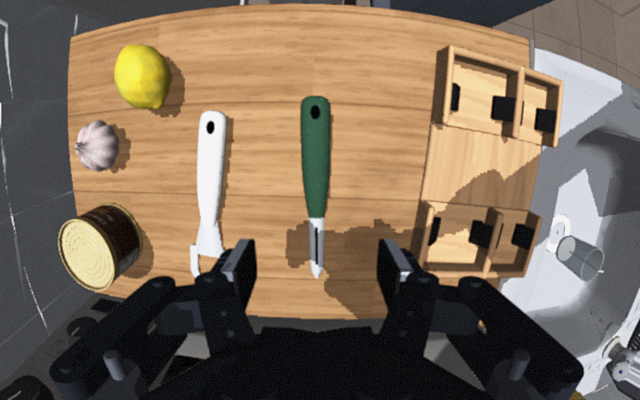

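The wrist view shows the peeler centred between the fingers: handle end (316,96), tip (318,278). The opener is clear to the left at (210,190). Insert rim corners are at (446,46) and (563,78). I'll check these against the fisheye rays.

```bash
cat >> h.py <<'E'
def fish(uv,z,pos,att,f=309.707,cx=316.344,cy=200.195):
    v=np.array([uv[0]-cx,uv[1]-cy]);r=np.hypot(*v);t=r/f
    d=R.from_quat(att,scalar_first=True).apply([*(v/r*np.sin(t)),np.cos(t)]);p=np.array(pos);return p+d*(z-p[2])/d[2]
E
python3 - <<'E'
from h import *
p=[0.41076432,-0.35762788,0.2700257];q=[0.09180034,0.6902575,0.71152827,0.09404678]
for n,uv,z in(("tip",(318,278),.004),("joint",(316.5,218),.01),("hole",(316,112),.017),("end",(316,96),.012),("hL",(302,170),.01),("hR",(330,170),.01),("rim x-y-",(446,46),.031),("rim x-y+",(563,78),.031)):print(n,fish(uv,z,p,q).round(4))
E
```

```text
tip [ 0.5611 -0.3517  0.004 ]
joint [ 0.4972 -0.3551  0.01  ]
hole [ 0.4054 -0.3583  0.017 ]
end [ 0.392  -0.3587  0.012 ]
hL [ 0.4547 -0.3687  0.01  ]
hR [ 0.454  -0.3449  0.01  ]
rim x-y- [ 0.3431 -0.2551  0.031 ]
rim x-y+ [ 0.346  -0.1218  0.031 ]
```

Converted, 0.124 m is 0.155, 0.119 m is 0.1488.

Emit:
{"method": "tcp_steps", "body": {"motion": [{"tz": 0.0625}, {"tz": 0.1125}, {"tz": 0.1375}, {"tz": 0.1488}, {"tz": 0.155}, {"tz": 0.155}, {"tz": 0.155}], "finger_gap": 0.06, "clamp_n": 60}}

```text
time: 3.4
ee_pos: [0.4766, -0.3573, 0.1768]
ee_rot: [0.001, -0.015, 1.0, -0.001]
wrist_force: [-0.5, 0.2, -0.2]
opening: 0.06
gripper_force: 0.0
```

Emit:
{"method": "tcp_steps", "body": {"motion": [{}, {}, {}, {}, {}, {}], "finger_gap": 0.0, "clamp_n": 60}}

```text
time: 4.15
ee_pos: [0.4765, -0.3572, 0.1763]
ee_rot: [0.0, -0.015, 1.0, -0.0]
wrist_force: [0.7, -0.0, 6.1]
opening: 0.0232
gripper_force: 61.8
```

Emit:
{"method": "tcp_steps", "body": {"motion": [{"tz": -0.0375}, {"tz": -0.0875}, {"tz": -0.125}, {"tz": -0.125}, {"tz": -0.125}], "clamp_n": 80}}

```text
time: 4.78
ee_pos: [0.4757, -0.3563, 0.2739]
ee_rot: [-0.001, -0.015, 1.0, 0.001]
wrist_force: [-0.2, -0.2, -0.9]
opening: 0.0231
gripper_force: 78.5
```

```bash
python3 - <<'E'
from h import *
go([.449,-.157,.276],-.057)
E
```

```text
shift [ 0.0207  0.2    -0.0016] turn [ 0.0022 -0.002   0.0872] t 4.775 at [ 0.4757 -0.3563  0.2739] F [-0.2 -0.2 -0.9]
```

Converted, 0.2 m is 0.25, 0.18 m is 0.225, 0.087 rad is 0.0554.

Emit:
{"method": "tcp_steps", "body": {"motion": [{"tx": 0.0063, "ty": 0.05, "az": 0.0127}, {"tx": 0.0125, "ty": 0.1125, "az": 0.0255}, {"tx": 0.02, "ty": 0.175, "az": 0.0382}, {"tx": 0.025, "ty": 0.225, "az": 0.0554}, {"tx": 0.0263, "ty": 0.25, "az": 0.0554}, {"tx": 0.0263, "ty": 0.25, "az": 0.0554}, {"tx": 0.0263, "ty": 0.25, "az": 0.0554}]}}

```text
time: 5.65
ee_pos: [0.4494, -0.1585, 0.2756]
ee_rot: [0.0, 0.029, 1.0, -0.0]
wrist_force: [0.8, 0.6, -0.9]
opening: 0.0228
gripper_force: 78.7
```

```bash
python3 - <<'E'
from h import *
from station import arm, eyes, monitor, order
import cv2
go([.449,-.157,.22],-.057)
d=eyes.read_camera("wrist");i=d["img"];cv2.imwrite("pics/w2.png",i);print(d["position"].tolist(),d["attitude"].tolist())
t=eyes.read_camera("top")["img"][150:310,190:350];cv2.imwrite("pics/t2.png",cv2.resize(t,None,fx=3.5,fy=3.5))
E
```

```text
shift [0.0005 0.0015 0.0556] turn [-0.0005  0.0001 -0.0002] t 5.65 at [ 0.4494 -0.1585  0.2756] F [ 0.8  0.6 -0.9]
[0.38389996338757965, -0.1547692137852968, 0.24540855763565234] [0.09613659433747535, 0.7210310904266313, 0.6803206861176174, 0.08964198741565683]
```

View pics/w2.png

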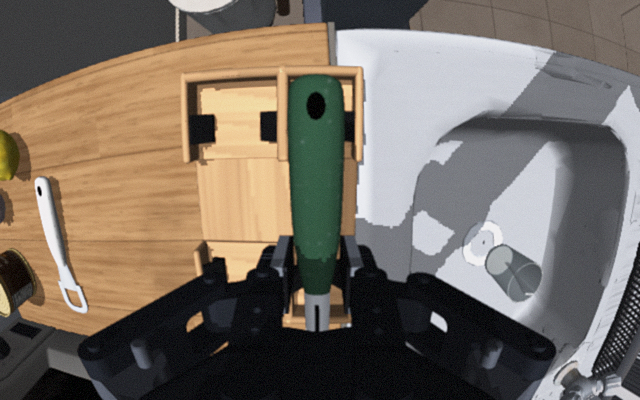

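The peeler is held level, with the handle end at (316,75). Rim corners are at (182,73) and (363,67), with the divider at (282,70). I'll check the remaining offset.

```bash
python3 - <<'E'
from h import *
p=[0.38389996,-0.15476921,0.24540856];q=[0.09613659,0.72103109,0.68032069,0.08964199]
for n,uv,z in(("end",(316,75),.112),("hole",(316,105),.117),("joint",(316,295),.11),("rim x-y-",(182,73),.031),("div",(282,70),.031),("rim x-y+",(363,67),.031),("ch x-y-",(188,161),.031),("ch x- y+",(358,161),.031)):print(n,fish(uv,z,p,q).round(4))
c=np.array([.4475,-.1938]);a=-.057
M=lambda x,y:(c+R.from_euler('z',a).as_matrix()[:2,:2]@[x,y]).round(4)
print(M(-.103,-.066),M(-.103,.066),M(-.035,-.066),M(-.035,.066))
E
```

```text
end [ 0.365 -0.154  0.112]
hole [ 0.3783 -0.1548  0.117 ]
joint [ 0.4705 -0.1602  0.11  ]
rim x-y- [ 0.3406 -0.2502  0.031 ]
div [ 0.3483 -0.1765  0.031 ]
rim x-y+ [ 0.3491 -0.121   0.031 ]
ch x-y- [ 0.4062 -0.2514  0.031 ]
ch x- y+ [ 0.4149 -0.1277  0.031 ]
[ 0.3409 -0.2538] [ 0.3484 -0.122 ] [ 0.4088 -0.2577] [ 0.4163 -0.1259]
```

Converted, 0.072 m is 0.09, 0.002 m is 0.0025.

Emit:
{"method": "tcp_steps", "body": {"motion": [{"tx": 0.0006, "ty": 0.0025, "tz": 0.0375}, {"tx": 0.0006, "ty": 0.0025, "tz": 0.0688}, {"tx": 0.0006, "ty": 0.0025, "tz": 0.0813}, {"tx": 0.0006, "ty": 0.0025, "tz": 0.09}, {"tx": 0.0006, "ty": 0.0025, "tz": 0.09}, {"tx": 0.0006, "ty": 0.0025, "tz": 0.09}], "clamp_n": 100}}

```text
time: 6.5
ee_pos: [0.4492, -0.1559, 0.2045]
ee_rot: [0.001, 0.028, 1.0, -0.0]
wrist_force: [0.4, -0.2, -0.8]
opening: 0.0226
gripper_force: 103.0
```

Emit:
{"method": "tcp_steps", "body": {"motion": [{"tz": 0.0063}, {"tz": 0.0113}, {"tz": 0.0163}, {"tz": 0.0213}, {"tz": 0.0225}, {"tz": 0.0225}]}}

```text
time: 7.25
ee_pos: [0.4493, -0.1558, 0.1865]
ee_rot: [0.0, 0.028, 1.0, -0.0]
wrist_force: [-0.7, 0.8, 7.9]
opening: 0.0222
gripper_force: 104.3
```

Converted, 0.002 m is 0.0025, 0.001 m is 0.0013.

Emit:
{"method": "tcp_steps", "body": {"motion": [{"tz": 0.0013}, {"tz": 0.0025}, {"tz": 0.0025}, {"tz": 0.0025}]}}

```text
time: 7.75
ee_pos: [0.4495, -0.1559, 0.1864]
ee_rot: [-0.0, 0.028, 1.0, -0.0]
wrist_force: [-9.5, 6.2, 28.8]
opening: 0.0224
gripper_force: 107.1
```

Converted, -0.002 m is -0.0025.

Emit:
{"method": "tcp_steps", "body": {"motion": [{"tz": -0.0025}, {"tz": -0.0025}, {"tz": -0.0025}, {"tz": -0.0025}, {"tz": -0.0025}], "finger_gap": 0.06}}

```text
time: 8.38
ee_pos: [0.4487, -0.1555, 0.1855]
ee_rot: [-0.0, 0.028, 1.0, 0.0]
wrist_force: [0.6, -0.1, -0.9]
opening: 0.0598
gripper_force: 0.0
```

Emit:
{"method": "tcp_steps", "body": {"motion": [{"tz": -0.025}, {"tz": -0.0625}, {"tz": -0.125}, {"tx": -0.0625, "tz": -0.1375}, {"tx": -0.0625, "ty": -0.0625, "tz": -0.15}, {"tx": -0.0625, "ty": -0.125, "tz": -0.15}, {"tx": -0.0625, "ty": -0.125, "tz": -0.15}, {"tx": -0.0625, "ty": -0.125, "tz": -0.15}]}}

```text
time: 9.38
ee_pos: [0.4928, -0.2579, 0.3052]
ee_rot: [-0.0, 0.029, 1.0, 0.001]
wrist_force: [0.0, 0.1, 0.2]
opening: 0.06
gripper_force: 0.0
```

```bash
python3 - <<'E'
from h import *
from station import arm, eyes, monitor, order
import cv2
d=eyes.read_camera("wrist");cv2.imwrite("pics/w3.png",d["img"]);print(d["position"].tolist(),d["attitude"].tolist())
s=eyes.read_camera("side")["img"][180:275,270:395];cv2.imwrite("pics/s3.png",cv2.resize(s,None,fx=6,fy=6,interpolation=cv2.INTER_CUBIC))
E
```

```text
[0.42727116410457, -0.25405126919301085, 0.27511298678686685] [0.09526245983330371, 0.7211745015325184, 0.6802560140386005, 0.08991194275593904]
```

View pics/w3.png

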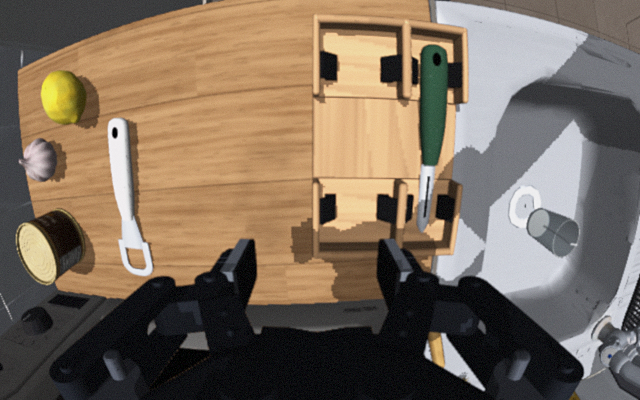

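View pics/s3.png

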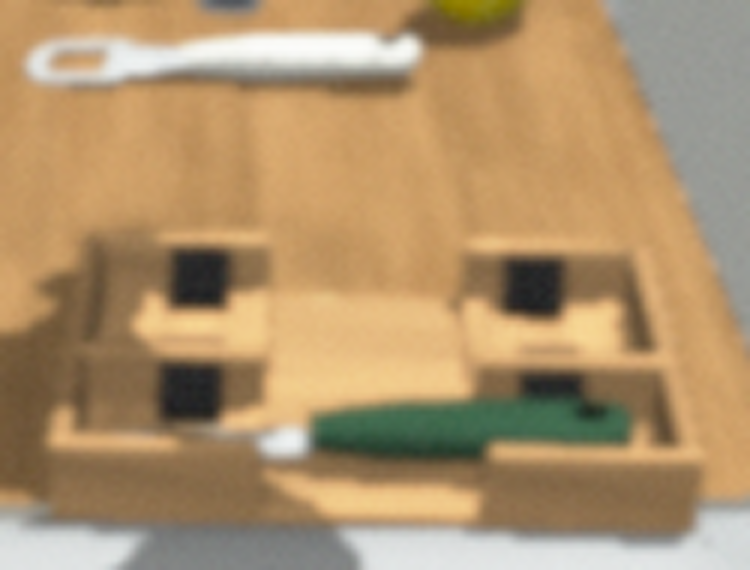

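The wrist view shows the peeler in the narrow cutout: hole (436,59), handle end (434,44), joint (429,165), tip (422,230). In the side crop the hole is at (598,410). The opener has not moved. I'll triangulate the peeler's height.

```bash
python3 - <<'E'
from h import *
from station import arm, eyes, monitor, order
p=[0.42727117,-0.25405127,0.27511299];q=[0.09526246,0.7211745,0.68025601,0.08991194]
for n,uv,z in(("tip",(422,230),.014),("joint",(429,165),.018),("hole",(436,59),.0275),("end",(434,44),.022)):print(n,fish(uv,z,p,q).round(4))
def tw(uv,b):
    P=np.array(p);d=fish(uv,0,p,q)-P;d/=np.linalg.norm(d);Q,e=ray("side",*S(*b));s=np.linalg.lstsq(np.c_[d,-e],Q-P,rcond=None)[0];A=P+d*s[0];B=Q+e*s[1];return ((A+B)/2).round(4),np.linalg.norm(A-B).round(4)
print("hole",tw((436,59),(598,410)));print("joint",tw((429,165),(310,440)));print("rim",tw((467,28),(700,455)),tw((462,185),(45,445)))
E
```

```text
tip [ 0.532 -0.161  0.014]
joint [ 0.4702 -0.1577  0.018 ]
hole [ 0.3788 -0.152   0.0275]
end [ 0.3643 -0.1505  0.022 ]
hole (array([ 0.3774, -0.1521,  0.0282]), np.float64(0.0028))
joint (array([ 0.4697, -0.1564,  0.0149]), np.float64(0.002))
rim (array([ 0.3495, -0.1219,  0.0322]), np.float64(0.0002)) (array([ 0.5211, -0.1274,  0.0265]), np.float64(0.0653))
```

The hole measures 28 mm high (27 to 28 mm expected when home). The peeler's middle is at (0.448, -0.156) with yaw -0.06, which matches the cutout, so it is home.

```bash
python3 -c "
from station import arm, eyes, monitor, order
print(order.finish_job())"
```

```text
the job is handed in; nothing more can be done
None
```

The peeler is pressed home, flat on the floor of the narrow cutout by my camera measurements, and released. The bottle opener was not touched, and the job is handed in; the hand-in call returned no verdict.

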